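# Unstack the sterilised instrument containers into their trays

## Task

Take the stack of instrument containers apart from the top down and set each one down in the blue tray made for its shape and size: first the two small ones (round pot and square tin, in either order), then the oblong case, then the long cassette. Each must end lying flat inside its own tray, lid up and let go; keep the containers upright on the way, do not drop them, and do not disturb the glass jar or the green bottle.

Things in the scene. Friction and masses are not known exactly. Their poses are not given: they have to be found in the camera images.
- round_pot: small closed round steel pot with a flat lid, 38 mm diameter, 36 mm high, about 0.1 kg. Top of the stack, beside the square tin. Origin: centre of its underside; z up.
- square_tin: small closed square steel tin with a flat lid, 38 x 38 mm, 36 mm high, about 0.1 kg. Top of the stack, beside the round pot, its sides within 0.15 rad of those of the case. The two stand one behind the other along the case, about 26 mm apart, either one nearer the robot. Origin: centre of its underside; x and y along its sides, z up.
- case: closed oblong aluminium case, 120 mm (its x) x 46 mm (its y), 32 mm high, about 0.2 kg. Lies in the middle of the stack, on the cassette, under the pot and the tin. Origin: centre of its underside; z up.
- cassette: long closed steel instrument cassette with steam holes at both ends, 180 mm (its x) x 60 mm (its y), 35 mm high, about 0.3 to 0.56 kg. Bottom of the stack, lying on the counter. Origin: centre of its underside; z up.
- round_holder: small round shallow blue plastic tray for the round pot, 62 mm outer and 56 mm inner diameter. Fixed; floor 3 mm thick, lip 9 mm high over the counter and 3 mm thick, 9 mm of play all round its own container. Origin: centre of its underside, on the counter.
- square_holder: small square shallow blue plastic tray for the square tin, 62 x 62 mm outside, 56 x 56 mm inside. Fixed; floor 3 mm thick, lip 9 mm high over the counter and 3 mm thick, 9 mm of play all round its own container. Origin: centre of its underside, on the counter. x and y along its sides.
- medium_holder: oblong shallow blue plastic tray for the case, 144 mm (its x) x 70 mm (its y) outside, 138 x 64 mm inside. Fixed; floor 3 mm thick, lip 9 mm high over the counter and 3 mm thick, 9 mm of play all round its own container. Origin: centre of its underside, on the counter.
- long_holder: the longest shallow blue plastic tray, for the cassette, 204 mm (its x) x 84 mm (its y) outside, 198 x 78 mm inside. Fixed; floor 3 mm thick, lip 9 mm high over the counter and 3 mm thick, 9 mm of play all round its own container. Origin: centre of its underside, on the counter.
- jar: glass jar with a steel lid, 64 mm diameter, 75 mm high, loose, standing at the far side beyond the stack; not to be disturbed. Origin: centre of its underside.
- bottle: green bottle with a white cap, 54 mm diameter, 160 mm high, loose, standing at the right edge of the work area; not to be disturbed. Origin: centre of its underside.
Mind the look-alikes: they are no part of the job. What is shaped like the square_holder but yellow is not meant.

How it is judged (in metres and radians):
On the way, in this order (a step that is already met when the one before it is completed fails the run):
1. the round pot and the square tin each lie released in their own small trays (horizontal distance between round_pot and round_holder below 0.015 m and z of round_pot in the frame of round_holder between 0 and 0.006 m and angle between each of round_pot, square_tin's own z axis and vertical below 0.08 rad and contact force between each of round_pot, square_tin and the fingers below 0.05 N and horizontal distance between square_tin and square_holder below 0.015 m and z of square_tin in the frame of square_holder between 0 and 0.006 m), for 0.2 s.
2. the case lies released in the oblong tray (all of step 1 and horizontal distance between case and medium_holder below 0.015 m and z of case in the frame of medium_holder between 0 and 0.006 m and angle between case's own z axis and vertical below 0.08 rad and contact force between case and the fingers below 0.05 N), for 0.2 s.
3. the cassette lies released in the longest tray (all of step 2 and horizontal distance between cassette and long_holder below 0.015 m and z of cassette in the frame of long_holder between 0 and 0.006 m and angle between cassette's own z axis and vertical below 0.08 rad and contact force between cassette and the fingers below 0.05 N), for 0.2 s.
At the end, for the whole second after the job is handed in: Each of the four containers lies on the floor of its own tray (centre within 15 mm of the tray's centre, underside less than 6 mm above the tray's underside, tilt under 0.08 rad), released and at rest (all of step 3 and linear speed of each of round_pot, square_tin, case, cassette below 0.02 m/s and angular speed of each of round_pot, square_tin, case, cassette below 0.15 rad/s); the robot touches nothing.
It fails at once if a container is tipped by more than 0.6 rad (angle between any of round_pot, square_tin, case, cassette's own z axis and vertical above 0.6 rad).
It fails at once if a container is dropped from more than about 25 mm, or knocked flying (moves faster than 0.7 m/s out of the fingers) ((linear speed of round_pot above 0.7 m/s and contact force between round_pot and the fingers below 0.05 N) or (linear speed of square_tin above 0.7 m/s and contact force between square_tin and the fingers below 0.05 N) or (linear speed of case above 0.7 m/s and contact force between case and the fingers below 0.05 N) or (linear speed of cassette above 0.7 m/s and contact force between cassette and the fingers below 0.05 N)).
It fails at once if the jar or the bottle is pushed by more than 30 mm or knocked over (distance of any of jar, bottle from where it was at the start of the episode above 0.03 m or angle between any of jar, bottle's own z axis and vertical above 0.4 rad).
It also fails if it takes over 115 s, if anything falls off the work surface, if the arm or the gripper's body presses on something with over 40 N, if the wrist force passes 120 N, or if a joint passes its speed limit or range.

## Robot

A 6-joint arm with a two-finger parallel gripper is mounted at the origin on the work surface. World frame = base frame: x ahead of the robot, y to its left, z up, the work surface at z = 0. Lengths are in m, angles in degrees, forces in N, time in s.
With the tool pointing down it reaches from about 0.4 to 0.825 m from the base axis. Payload 7 kg.
Tool frame: the origin (TCP) lies midway between the tips of the shut fingers; the grasp point (between the pads) lies 19 mm behind it; z points along the fingers, y is the line along which they close (so a half turn about z gives the same grasp; the last joint's range is limited). The gripper opens to 88 mm and grips with 3 to 60 N. Pads are 19 mm wide; open, the fingers measure 130 mm over their backs; the gripper's body (78 mm by 193 mm) begins 47 mm behind the grasp point.
Start: joints at [-47.321, 20.546, 0.682, 0, -70.136, -16.507], TCP at [0.298, -0.606, 0.227] pointing down, gripper open.
Joint ranges: [-176.03, 176.03], [-82.01, 121.73], [-58.28, 71.71], [-173.87, 95.51], [-174.79, -0.11], [-173.66, 173.66]. Speed limits (degrees/s): [136.94, 136.94, 172.46, 180, 180, 180].

## Interface

Orientations are given as [roll, pitch, yaw] about the fixed x, y, z axes, in that order (R = Rz(yaw) Ry(pitch) Rx(roll)).
In Python, from plant import telemetry, viewer, workorder gives the robot as it stands. The module is installed in compiled form; this text tells all that it offers.
- The arm moves only by the tool carry_out, never from a script. Its argument "rows" is a list of rows, each a list of 6 numbers: the shift along the tool's x, y, z in m, then the turn, a rotation vector about the tool's x, y, z in rad. In form: [[tx, ty, tz, ax, ay, az], ...]. A call has 1 to 8 rows; each row is the pose to reach, as a shift and turn from the pose commanded when the call began, along the tool's axes at that moment; what a row does not reach only later rows make up. A row lasts 1/8 s, in which the tool goes at most 62.5 mm and 10.7 degrees, less where a joint would pass 70% of its speed; a pose out of reach is approached as far as the arm can. A call with a gripper value outside its range is refused whole. "grip" is the gripper's target within -1 to 1 (fully open at 1, half-way at 0, shut at -1), set as the call begins (left out, the last holds). The fingers move at their own pace and stop on an object; the grip force is fixed at half the most. Time passes only in rows, so rows that repeat a pose let the fingers close. It gives the time, the measured TCP pose, the force, the opening and the grip force at its end, in the units of the state.
- telemetry.get_obs(): the state, without advancing time (a new reading comes with each control period).
- viewer.snapshot(name): name is "side" or "top" or "wrist"; returns the picture (384x512x3 uint8, red, green, blue); there is no depth.
- viewer.camera_info(name): a dict with "intrinsics" (3x3 intrinsics, pixels), "extrinsics" (4x4, takes a point from camera to world coordinates); the wrist camera has in their place "tool_from_camera" (4x4, takes a point from camera to tool coordinates, whose origin is the TCP and whose axes are the flange's). Camera axes: x right, y down, z forward; pixel columns grow to the right and rows downward; lengths in m; the calibration is good to about 2 mm. A picture is of the moment at which its call begins: read the wrist's pose just before it. camera_info takes no time and is no camera call.
- workorder.close_job(): hands the job in; it is judged then, once.
The state is a dict: "clock": time; "joint_pos": joint angles; "qvel": joint speeds; "tau": joint torques, N m; "tool_pos": TCP position; "orientation": TCP orientation; "force": force on the tool from outside, world axes, zero at the start; "moment": the same for the moment, N m; "opening": finger opening in m; "gripper_force": force on a finger pad.
Only numpy, scipy, OpenCV 4.12 (cv2) and the standard library are available. Lean on these libraries where they do the work, as an engineer would, in place of code of your own. Each camera call takes 0.05 s, during which the arm holds its last target. There are 200 camera calls.

## Working session

There is one attempt and no reset: what is moved stays moved. The work goes in short steps, Python scripts to look and compute and a tool call to move; the robot and the scene stay as the last step left them, time stands still between calls to the robot, and variables do not carry over. Pictures are saved under pics/ and viewed, at most 14 in all, crops included, and the job is handed in when it is done.

Besides the shell and the picture viewer there is one more tool, called after ">>>" as name(argument=value, ...), one argument or row to a line, values as JSON. carry_out: Moves the arm, as the interface text tells. Its arguments: {"type":"object","properties":{"rows":{"type":"array"},"grip":{"type":"number"}},"required":["rows"]}

```bash
mkdir -p pics; python3 - <<'E'
from plant import telemetry, viewer
import cv2, numpy as np
o=telemetry.get_obs(); print({k:np.round(v,3).tolist() for k,v in o.items()})
for n in ("top","side"):
    im=viewer.snapshot(n); cv2.imwrite(f"pics/{n}0.png",im[:,:,::-1])
    c=viewer.camera_info(n); print(n,np.round(c["intrinsics"],2).tolist(),np.round(c["extrinsics"],4).tolist())
print(np.round(viewer.camera_info("wrist")["tool_from_camera"],4).tolist(), np.round(viewer.camera_info("wrist")["intrinsics"],2).tolist())
E
```

```text
{'clock': 0.0, 'joint_pos': [-47.322, 20.593, 0.635, -0.019, -70.136, -16.506], 'qvel': [0.049, 0.062, 0.151, -0.023, -0.064, 0.031], 'tau': [-0.0, -58.272, 29.305, 6.997, 0.007, -0.0], 'tool_pos': [0.297, -0.605, 0.226], 'orientation': [179.905, -0.009, -153.835], 'force': [-0.145, -0.755, 0.647], 'moment': [0.078, 0.014, 0.031], 'gripper_force': 0.0, 'opening': 0.088}
top [[413.88, 0.0, 262.98], [0.0, 413.88, 193.61], [0.0, 0.0, 1.0]] [[-0.0118, -0.9962, 0.0867, 0.4258], [-0.9999, 0.0116, -0.0028, -0.1049], [0.0018, -0.0867, -0.9962, 1.072], [0.0, 0.0, 0.0, 1.0]]
side [[390.81, 0.0, 253.5], [0.0, 390.81, 190.63], [0.0, 0.0, 1.0]] [[-0.6753, -0.5173, 0.5258, -0.0458], [-0.7376, 0.4721, -0.4828, 0.453], [0.0015, -0.7138, -0.7003, 0.8423], [0.0, 0.0, 0.0, 1.0]]
[[-0.0016, -0.9543, -0.2989, 0.0812], [1.0, -0.0015, -0.0005, -0.0014], [-0.0, -0.2989, 0.9543, -0.1576], [0.0, 0.0, 0.0, 1.0]] [[277.77, 0.0, 256.92], [0.0, 277.77, 194.33], [0.0, 0.0, 1.0]]
```

View pics/top0.png

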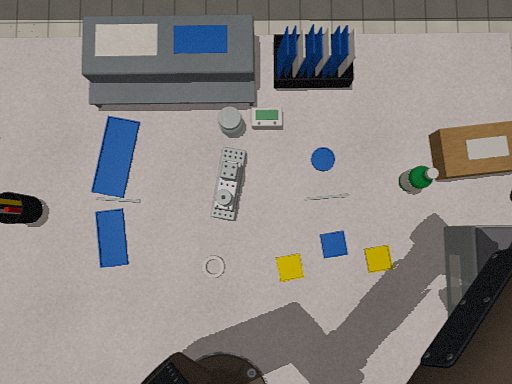

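View pics/side0.png

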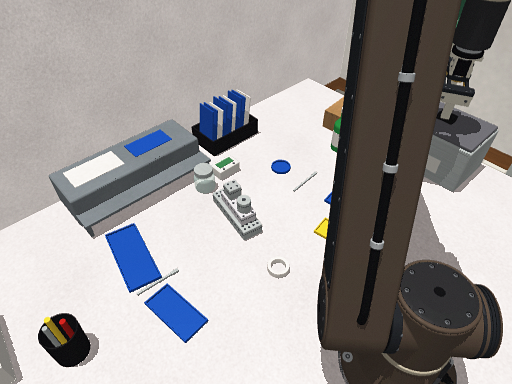

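Top view: the stack is at (228,184), the jar at (231,122) and the bottle at (415,178). Square candidates are blue (333,244), yellow (290,267) and yellow (378,258); only the blue one fits, since yellow is excluded. Blue oblongs: (116,157) is longer, so it is the cassette's, and (112,238) is the case's. The round tray is at (323,159).

```bash
cat > h.py <<'E'
import cv2, numpy as np
from scipy.spatial.transform import Rotation as Rn
from plant import telemetry, viewer
def cam(n):
    c=viewer.camera_info(n)
    if n!="wrist": return c["intrinsics"],np.array(c["extrinsics"])
    o=telemetry.get_obs(); T=np.eye(4); T[:3,:3]=Rn.from_euler("xyz",o["orientation"],degrees=True).as_matrix(); T[:3,3]=o["tool_pos"]
    return c["intrinsics"],T@np.array(c["tool_from_camera"])
def ray(px,z,K,E):
    px=np.asarray(px,float).reshape(-1,2); d=np.c_[px,np.ones(len(px))]@np.linalg.inv(K).T@E[:3,:3].T
    return E[:3,3]+d*((z-E[2,3])/d[:,2])[:,None]
def proj(P,K,E):
    q=(np.asarray(P,float).reshape(-1,3)-E[:3,3])@E[:3,:3]; q=q@np.array(K).T; return q[:,:2]/q[:,2:]
def rect(cnt,z,K,E):
    """min-area rectangle in the world: centre, (long, short), yaw of long side in deg"""
    w=ray(cnt.reshape(-1,2),z,K,E)[:,:2]*1000
    b=cv2.boxPoints(cv2.minAreaRect(w.astype(np.float32)))/1000
    e1,e2=b[1]-b[0],b[2]-b[1]
    if np.linalg.norm(e1)<np.linalg.norm(e2): e1,e2=e2,e1
    return b.mean(0).round(4),np.round([np.linalg.norm(e1),np.linalg.norm(e2)],4),round(np.degrees(np.arctan2(e1[1],e1[0]))%180,1)
def blue(im): 
    h=cv2.cvtColor(im,cv2.COLOR_RGB2HSV); return cv2.inRange(h,(100,120,60),(125,255,255))
def snap(n,f=None):
    K,E=cam(n); im=viewer.snapshot(n)
    if f: cv2.imwrite(f"pics/{f}.png",im[:,:,::-1])
    return im,K,E
E
python3 - <<'E'
from h import *
im=cv2.imread("pics/top0.png")[:,:,::-1].copy(); K,E=cam("top")
for c in cv2.findContours(blue(im),cv2.RETR_EXTERNAL,cv2.CHAIN_APPROX_NONE)[0]:
    if cv2.contourArea(c)>150: print(c.reshape(-1,2).mean(0).round(), cv2.contourArea(c), *rect(c,0.006,K,E))
a=cv2.resize(im[95:225,200:270],None,fx=4.5,fy=4.5,interpolation=cv2.INTER_CUBIC)
b=cv2.resize(im[135:280,265:400],None,fx=3.5,fy=3.5,interpolation=cv2.INTER_CUBIC)
o=np.zeros((600,800,3),np.uint8); o[:a.shape[0],:a.shape[1]]=a; o[:b.shape[0],320:320+b.shape[1]]=b
cv2.imwrite("pics/crop0.png",o[:,:,::-1])
for nm,p,z in (("jar",(231,116),.075),("stack",(228,184),.067),("bottle cap",(432,174),.16),("bottle base",(408,183),0.0)): print(nm,ray(p,z,K,E).round(3))
E
```

```text
[334. 244.] 525.5 [ 0.3868 -0.2865] [0.0609 0.0608] 8.7
[111. 238.] 1476.5 [0.4103 0.2816] [0.1437 0.0706] 6.4
[323. 159.] 400.0 [ 0.6079 -0.2642] [0.0609 0.0593] 164.9
[115. 157.] 2416.5 [0.6212 0.2756] [0.2039 0.0849] 168.8
[286.  52.] 589.5 [ 0.897  -0.1751] [0.1437 0.0506] 178.9
[336.  51.] 641.5 [ 0.896  -0.3116] [0.1565 0.0547] 164.2
[200.  39.] 1395.0 [0.9361 0.0552] [0.1393 0.0771] 90.4
[311.  51.] 596.0 [ 0.8983 -0.2457] [0.1478 0.0512] 167.9
jar [[ 0.705 -0.031  0.075]]
stack [[ 0.538 -0.023  0.067]]
bottle cap [[ 0.545 -0.484  0.16 ]]
bottle base [[ 0.542 -0.486  0.   ]]
```

View pics/crop0.png

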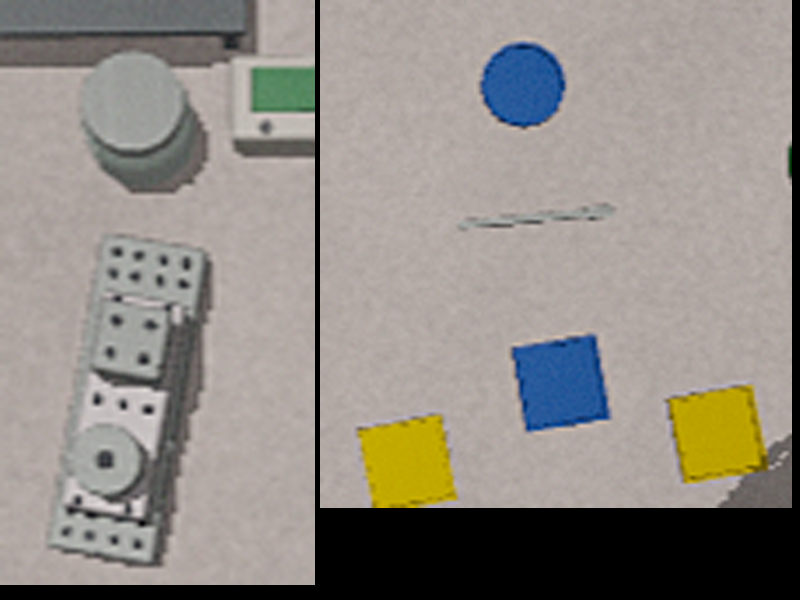

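Crop: the square tin is at full-image pixel (229,171) and the pot at (224,197). The blue square tray sits between two yellow look-alikes. I'll compute the stack's pose and the approach.

```bash
cat >> h.py <<'E'
def goto(x,y,z,yaw):
    """tool-frame shift [m] and z turn [rad] from the commanded pose (assumed = measured) to a tool-down pose"""
    o=telemetry.get_obs(); R=Rn.from_euler("xyz",o["orientation"],degrees=True)
    t=R.inv().apply(np.array([x,y,z])-o["tool_pos"]); r=(R.inv()*Rn.from_euler("xyz",[180,0,yaw],degrees=True)).as_rotvec()
    print("shift",t.round(4),"rot",r.round(4),"yawdeg",round(np.degrees(r[2]),1),"rows>=",round(np.linalg.norm(t)/.0625,1),round(np.linalg.norm(r)/np.radians(10.7),1))
E
python3 - <<'E'
from h import *
K,E=cam("top"); f=lambda u,v:(200+u/4.5,95+v/4.5)
tin=ray(f(131,342),.103,K,E)[0]; pot=ray(f(107,460),.103,K,E)[0]
cas=np.array([f(103,233),f(210,252),f(158,565),f(50,546)])
print(tin.round(4),pot.round(4),np.degrees(np.arctan2(*(tin-pot)[1::-1])))
print(rect(cas,.035,K,E)); m=(tin+pot)/2
goto(m[0]+.03,m[1],.227,-189)
E
```

```text
[ 0.5646 -0.0283  0.103 ] [ 0.5026 -0.0155  0.103 ] -11.682836558738575
(array([ 0.5429, -0.0224], dtype=float32), array([0.1796, 0.0614], dtype=float32), np.float32(170.2))
shift [-0.4962  0.4063 -0.0008] rot [ 1.400e-03 -6.000e-04  6.138e-01] yawdeg 35.2 rows>= 10.3 3.3
```

>>> carry_out(
  rows=[
    [-0.06, 0.05, 0, 0, 0, 0.1],
    [-0.12, 0.1, 0, 0, 0, 0.2],
    [-0.18, 0.15, 0, 0, 0, 0.3],
    [-0.24, 0.2, 0, 0, 0, 0.4],
    [-0.29, 0.24, 0, 0, 0, 0.5],
    [-0.34, 0.28, 0, 0, 0, 0.614],
    [-0.38, 0.31, 0, 0, 0, 0.614],
    [-0.38, 0.31, 0, 0, 0, 0.614],
  ],
  grip=1,
)

```text
clock: 1.1
tool_pos: [0.5025, -0.1577, 0.2266]
orientation: [180.0, 0.0, 171.0]
force: [0.2, -1.0, 0.0]
opening: 0.0877
gripper_force: 0.0
```

```bash
python3 -c "
from h import *
goto(.54,-.022,.227,-189)"
```

```text
shift [-0.0159  0.1399 -0.0004] rot [0.0002 0.0001 0.0006] yawdeg 0.0 rows>= 2.3 0.0
```

>>> carry_out(
  rows=[
    [-0.008, 0.06, 0, 0, 0, 0],
    [-0.016, 0.11, 0, 0, 0, 0],
    [-0.016, 0.14, 0, 0, 0, 0],
    [-0.016, 0.14, 0, 0, 0, 0],
    [-0.016, 0.14, 0, 0, 0, 0],
  ],
)

```text
clock: 1.72
tool_pos: [0.5394, -0.0243, 0.2263]
orientation: [-180.0, -0.0, 171.0]
force: [-0.1, -1.7, 0.4]
opening: 0.0876
gripper_force: 0.0
```

```bash
python3 - <<'E'
from h import *
im,K,E=snap("wrist","w1"); np.savez("w1.npz",K=K,E=E)
for n,P in dict(tin=(.5646,-.0283,.103),pot=(.5026,-.0155,.103),cas=(.5429,-.0224,.035)).items(): print(n,proj(P,K,E).round(0))
E
```

```text
tin [[258. 210.]]
pot [[261. 152.]]
cas [[260. 175.]]
```

View pics/w1.png

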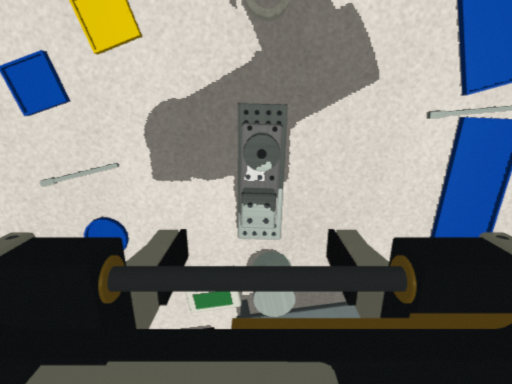

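Wrist view: the pot's lid centre is at (262,153), against (261,152) predicted, and the tin is at about (259,210), as predicted. The estimates hold, so I'll grasp the pot.

```bash
python3 -c "
from h import *
goto(.5026,-.0155,.077,171)"
```

```text
shift [0.0377 0.0034 0.1494] rot [-0.0002 -0.0004 -0.0005] yawdeg -0.0 rows>= 2.5 0.0
```

>>> carry_out(
  rows=[
    [0.0377, 0.0034, 0.03, 0, 0, 0],
    [0.0377, 0.0034, 0.08, 0, 0, 0],
    [0.0377, 0.0034, 0.12, 0, 0, 0],
    [0.0377, 0.0034, 0.14, 0, 0, 0],
    [0.0377, 0.0034, 0.149, 0, 0, 0],
    [0.0377, 0.0034, 0.149, 0, 0, 0],
  ],
)

```text
clock: 2.52
tool_pos: [0.503, -0.0155, 0.0775]
orientation: [-180.0, -0.0, 170.9]
force: [0.1, -0.0, 0.1]
opening: 0.0877
gripper_force: 0.0
```

>>> carry_out(
  rows=[
    [0, 0, 0, 0, 0, 0],
    [0, 0, 0, 0, 0, 0],
    [0, 0, 0, 0, 0, 0],
    [0, 0, 0, 0, 0, 0],
    [0, 0, 0, 0, 0, 0],
    [0, 0, 0, 0, 0, 0],
  ],
  grip=-1,
)

```text
clock: 3.28
tool_pos: [0.503, -0.0149, 0.0776]
orientation: [180.0, -0.0, 171.0]
force: [-0.3, 0.2, 0.7]
opening: 0.0371
gripper_force: 30.0
```

>>> carry_out(
  rows=[
    [0, 0, -0.01, 0, 0, 0],
    [0, 0, -0.03, 0, 0, 0],
    [0, 0, -0.055, 0, 0, 0],
    [0, 0, -0.075, 0, 0, 0],
    [0, 0, -0.08, 0, 0, 0],
    [0, 0, -0.08, 0, 0, 0],
  ],
)

```text
clock: 4.03
tool_pos: [0.5029, -0.0149, 0.1576]
orientation: [180.0, 0.0, 171.0]
force: [-0.2, -0.7, -1.5]
opening: 0.0378
gripper_force: 30.0
```

```bash
python3 -c "
from h import *
print(telemetry.get_obs()['opening'],telemetry.get_obs()['tool_pos'])
goto(.6079,-.2642,.157,171)"
```

```text
0.0378190467792143 [ 0.50287976 -0.01489244  0.15758308]
shift [-0.1428 -0.2298  0.0005] rot [ 0.0004  0.0002 -0.0003] yawdeg -0.0 rows>= 4.3 0.0
```

>>> carry_out(
  rows=[
    [-0.02, -0.03, 0, 0, 0, 0],
    [-0.05, -0.08, 0, 0, 0, 0],
    [-0.08, -0.13, 0, 0, 0, 0],
    [-0.11, -0.177, 0, 0, 0, 0],
    [-0.133, -0.214, 0, 0, 0, 0],
    [-0.1428, -0.2298, 0, 0, 0, 0],
    [-0.1428, -0.2298, 0, 0, 0, 0],
  ],
)

```text
clock: 4.9
tool_pos: [0.6075, -0.265, 0.1558]
orientation: [180.0, -0.1, 170.9]
force: [0.8, 0.7, -0.9]
opening: 0.0372
gripper_force: 30.0
```

>>> carry_out(
  rows=[
    [0, 0, 0.03, 0, 0, 0],
    [0, 0, 0.07, 0, 0, 0],
    [0, 0, 0.11, 0, 0, 0],
    [0, 0, 0.13, 0, 0, 0],
    [0, 0, 0.137, 0, 0, 0],
    [0, 0, 0.141, 0, 0, 0],
    [0, 0, 0.143, 0, 0, 0],
    [0, 0, 0.143, 0, 0, 0],
  ],
)

```text
clock: 5.9
tool_pos: [0.6085, -0.2642, 0.0153]
orientation: [180.0, 0.1, 171.0]
force: [-0.1, 0.9, -0.9]
opening: 0.0374
gripper_force: 30.0
```

>>> carry_out(
  rows=[
    [0, 0, 0, 0, 0, 0],
    [0, 0, 0, 0, 0, 0],
    [0, 0, 0, 0, 0, 0],
    [0, 0, 0, 0, 0, 0],
    [0, 0, 0, 0, 0, 0],
  ],
  grip=1,
)

```text
clock: 6.52
tool_pos: [0.6081, -0.2643, 0.0146]
orientation: [180.0, -0.0, 171.0]
force: [0.0, -0.2, -0.7]
opening: 0.0821
gripper_force: 0.0
```

>>> carry_out(
  rows=[
    [0, 0, -0.02, 0, 0, 0],
    [0, 0, -0.06, 0, 0, 0],
    [0, 0, -0.11, 0, 0, 0],
    [0, 0, -0.15, 0, 0, 0],
    [0, 0, -0.15, 0, 0, 0],
  ],
)

```text
clock: 7.15
tool_pos: [0.6102, -0.2648, 0.1689]
orientation: [-180.0, 0.4, 171.0]
force: [-0.2, -0.0, -0.4]
opening: 0.0878
gripper_force: 0.0
```

```bash
python3 - <<'E'
from h import *
im,K,E=snap("wrist","w2"); snap("top","top2")
print(proj((.6079,-.2642,.039),K,E),proj((.5646,-.0283,.103),*cam("top")))
goto(.5646,-.0283,.165,171)
E
```

```text
[[258.45590692 182.79985797]] [[229.0931912  171.00097997]]
shift [ 7.990e-02  2.261e-01 -2.000e-04] rot [ 0.0004  0.0008 -0.0003] yawdeg -0.0 rows>= 3.8 0.0
```

View pics/w2.png

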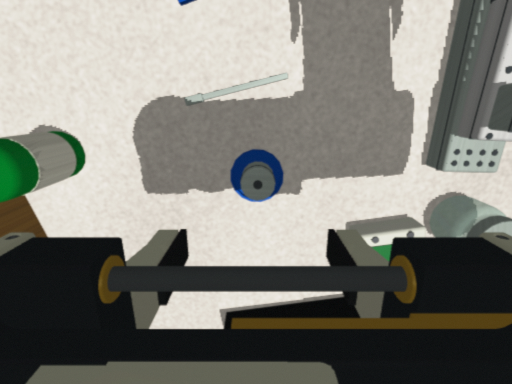

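The pot's lid centre is at (258,184), on the predicted tray centre (258,183), so it is seated. Next is the tin.

>>> carry_out(
  rows=[
    [0.02, 0.056, 0, 0, 0, 0],
    [0.04, 0.11, 0, 0, 0, 0],
    [0.06, 0.165, 0, 0, 0, 0],
    [0.072, 0.205, 0, 0, 0, 0],
    [0.0799, 0.226, 0, 0, 0, 0],
    [0.0799, 0.226, 0, 0, 0, 0],
    [0.0799, 0.226, 0, 0, 0, 0],
  ],
)

```text
clock: 8.12
tool_pos: [0.5642, -0.0289, 0.1637]
orientation: [-180.0, -0.1, 171.0]
force: [0.2, -0.7, -0.0]
opening: 0.0876
gripper_force: 0.0
```

```bash
python3 - <<'E'
from h import *
im,K,E=snap("wrist"); c=im[90:240,190:330]; cv2.imwrite("pics/w3c.png",cv2.resize(c,None,fx=4,fy=4,interpolation=cv2.INTER_CUBIC)[:,:,::-1])
np.savez("w3.npz",K=K,E=E)
print(proj((.5646,-.0283,.103),K,E)); goto(.5646,-.0283,.077,171)
E
```

```text
[[259.2578489  208.44696199]]
shift [-0.0002  0.001   0.0869] rot [-0.0006 -0.0011 -0.0006] yawdeg -0.0 rows>= 1.4 0.0
```

View pics/w3c.png

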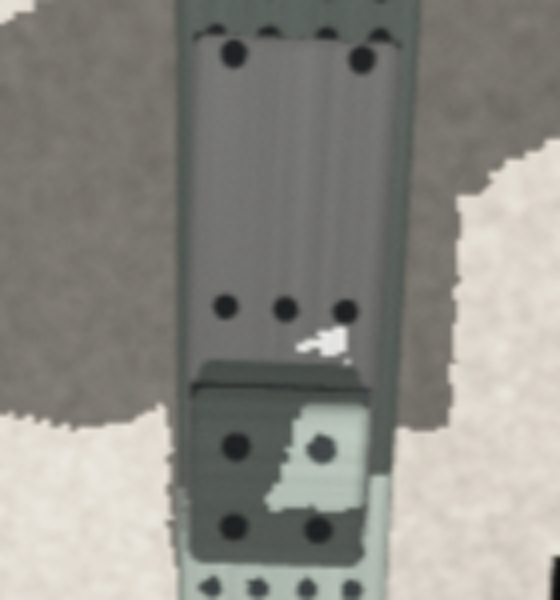

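```bash
python3 - <<'E'
from h import *
d=np.load("w3.npz");K,E=d["K"],d["E"]; f=lambda *p:[(190+u/4,90+v/4) for u,v in p]
print("tin",ray(f((277,487.5)),.103,K,E)); h=ray(f((236,447),(233,526),(321,449),(318,528)),.103,K,E)
print([np.degrees(np.arctan2(*(b-a)[1::-1])) for a,b in ((h[0],h[1]),(h[2],h[3]))])
h=ray(f((233,54),(361,60),(226,307),(345,311)),.067,K,E); print("case",h.round(4),h[:2].mean(0),h[2:].mean(0))
e=ray(f((185,37),(405,37),(185,375),(388,375)),.067,K,E);print(e.round(4))
E
```

```text
tin [[ 0.56762777 -0.02878321  0.103     ]]
[np.float64(-11.632232870159887), np.float64(-10.327707518191781)]
case [[ 0.4801 -0.0245  0.067 ]
 [ 0.4858  0.0029  0.067 ]
 [ 0.5351 -0.0354  0.067 ]
 [ 0.5404 -0.0082  0.067 ]] [ 0.48296451 -0.01078098  0.067     ] [ 0.53771968 -0.02180976  0.067     ]
[[ 4.751e-01 -3.410e-02  6.700e-02]
 [ 4.826e-01  1.290e-02  6.700e-02]
 [ 5.497e-01 -4.780e-02  6.700e-02]
 [ 5.573e-01 -3.000e-04  6.700e-02]]
```

>>> carry_out(
  rows=[
    [-0.002, 0.0008, 0.03, 0, 0, 0],
    [-0.002, 0.0008, 0.065, 0, 0, 0],
    [-0.002, 0.0008, 0.082, 0, 0, 0.03],
    [-0.002, 0.0008, 0.087, 0, 0, 0.03],
    [-0.002, 0.0008, 0.087, 0, 0, 0.03],
  ],
)

```text
clock: 8.8
tool_pos: [0.5668, -0.0287, 0.0776]
orientation: [-180.0, -0.0, 169.3]
force: [0.4, 0.6, 0.4]
opening: 0.0878
gripper_force: 0.0
```

>>> carry_out(
  rows=[
    [0, 0, 0, 0, 0, 0],
    [0, 0, 0, 0, 0, 0],
    [0, 0, 0, 0, 0, 0],
    [0, 0, 0, 0, 0, 0],
    [0, 0, 0, 0, 0, 0],
    [0, 0, 0, 0, 0, 0],
  ],
  grip=-1,
)

```text
clock: 9.55
tool_pos: [0.5667, -0.028, 0.0776]
orientation: [180.0, 0.0, 169.3]
force: [-0.1, 0.1, 1.1]
opening: 0.0377
gripper_force: 30.0
```

>>> carry_out(
  rows=[
    [0, 0, -0.01, 0, 0, 0],
    [0, 0, -0.03, 0, 0, 0],
    [0, 0, -0.055, 0, 0, 0],
    [0, 0, -0.075, 0, 0, 0],
    [0, 0, -0.08, 0, 0, 0],
    [0, 0, -0.08, 0, 0, 0],
  ],
)

```text
clock: 10.3
tool_pos: [0.5665, -0.028, 0.1576]
orientation: [180.0, 0.0, 169.3]
force: [-0.8, -0.4, -1.8]
opening: 0.0379
gripper_force: 30.0
```

```bash
python3 -c "
from h import *
goto(.3868,-.2865,.157,-171.3)"
```

```text
shift [ 0.1284 -0.2874  0.0005] rot [ 3.000e-04  2.000e-04 -3.392e-01] yawdeg -19.4 rows>= 5.0 1.8
```

>>> carry_out(
  rows=[
    [0.015, -0.033, 0, 0, 0, -0.05],
    [0.037, -0.083, 0, 0, 0, -0.12],
    [0.06, -0.134, 0, 0, 0, -0.19],
    [0.082, -0.184, 0, 0, 0, -0.26],
    [0.105, -0.234, 0, 0, 0, -0.32],
    [0.12, -0.27, 0, 0, 0, -0.339],
    [0.1284, -0.2874, 0, 0, 0, -0.339],
    [0.1284, -0.2874, 0, 0, 0, -0.339],
  ],
)

```text
clock: 11.3
tool_pos: [0.3856, -0.2872, 0.1566]
orientation: [179.9, -0.1, -171.4]
force: [0.3, 1.1, -1.5]
opening: 0.038
gripper_force: 30.0
```

>>> carry_out(
  rows=[
    [0, 0, 0.03, 0, 0, 0],
    [0, 0, 0.07, 0, 0, 0],
    [0, 0, 0.11, 0, 0, 0],
    [0, 0, 0.13, 0, 0, 0],
    [0, 0, 0.137, 0, 0, 0],
    [0, 0, 0.141, 0, 0, 0],
    [0, 0, 0.143, 0, 0, 0],
    [0, 0, 0.143, 0, 0, 0],
  ],
)

```text
clock: 12.3
tool_pos: [0.3875, -0.2866, 0.0151]
orientation: [-180.0, 0.1, -171.3]
force: [-0.5, 0.1, -1.0]
opening: 0.0384
gripper_force: 30.0
```

>>> carry_out(
  rows=[
    [0, 0, 0, 0, 0, 0],
    [0, 0, 0, 0, 0, 0],
    [0, 0, 0, 0, 0, 0],
    [0, 0, 0, 0, 0, 0],
    [0, 0, 0, 0, 0, 0],
  ],
  grip=1,
)

```text
clock: 12.92
tool_pos: [0.387, -0.2866, 0.0146]
orientation: [-180.0, 0.0, -171.3]
force: [-0.8, -0.4, 0.3]
opening: 0.0821
gripper_force: 0.0
```

>>> carry_out(
  rows=[
    [0, 0, -0.02, 0, 0, 0],
    [0, 0, -0.06, 0, 0, 0],
    [0, 0, -0.11, 0, 0, 0],
    [0, 0, -0.15, 0, 0, 0],
    [0, 0, -0.15, 0, 0, 0],
  ],
)

```text
clock: 13.55
tool_pos: [0.3889, -0.2872, 0.1679]
orientation: [-179.8, 0.3, -171.3]
force: [0.7, 1.1, -1.1]
opening: 0.0877
gripper_force: 0.0
```

```bash
python3 - <<'E'
from h import *
im,K,E=snap("wrist","w4")
print(proj((.3868,-.2865,.039),K,E))
goto(.5377,-.0218,.165,168.6)
E
```

```text
[[259.66855423 183.86881015]]
shift [-0.1883  0.2392  0.0012] rot [-0.0006  0.0033  0.3507] yawdeg 20.1 rows>= 4.9 1.9
```

View pics/w4.png

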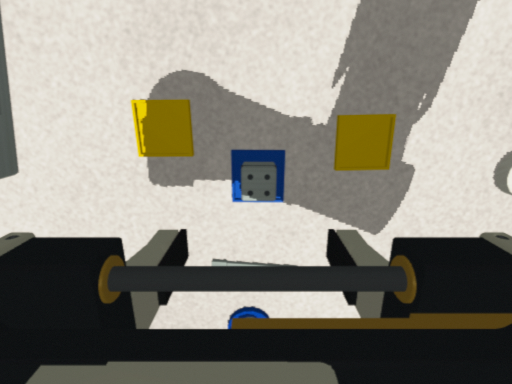

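The tin's lid centre is at (259,184), matching the prediction, and it lies inside the blue square tray. The case is next.

>>> carry_out(
  rows=[
    [-0.035, 0.045, 0, 0, 0, 0.05],
    [-0.07, 0.09, 0, 0, 0, 0.15],
    [-0.105, 0.134, 0, 0, 0, 0.25],
    [-0.14, 0.178, 0, 0, 0, 0.33],
    [-0.17, 0.217, 0, 0, 0, 0.351],
    [-0.1883, 0.2392, 0, 0, 0, 0.351],
    [-0.1883, 0.2392, 0, 0, 0, 0.351],
    [-0.1883, 0.2392, 0, 0, 0, 0.351],
  ],
)

```text
clock: 14.6
tool_pos: [0.5361, -0.0219, 0.1633]
orientation: [-179.9, -0.1, 168.6]
force: [0.4, -0.6, 0.8]
opening: 0.0876
gripper_force: 0.0
```

```bash
python3 - <<'E'
from h import *
im,K,E=snap("wrist"); c=im[60:240,190:330]; cv2.imwrite("pics/w5c.png",cv2.resize(c,None,fx=3.3,fy=3.3,interpolation=cv2.INTER_CUBIC)[:,:,::-1])
np.savez("w5.npz",K=K,E=E)
print((proj((.5377,-.0218,.067),K,E)-[190,60])*3.3); goto(.5377,-.0218,.0445,168.6)
E
```

```text
[[226.81705645 451.83540407]]
shift [-0.0017  0.0008  0.1191] rot [-0.0008 -0.0017 -0.0007] yawdeg -0.0 rows>= 1.9 0.0
```

View pics/w5c.png

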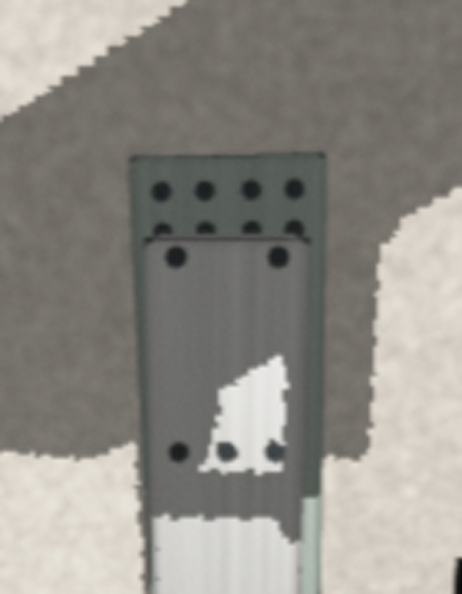

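The case's middle hole is at (227,452) in the crop, exactly as predicted. Grasping it.

>>> carry_out(
  rows=[
    [-0.0015, 0.0008, 0.03, 0, 0, 0],
    [-0.0015, 0.0008, 0.07, 0, 0, 0],
    [-0.0015, 0.0008, 0.1, 0, 0, 0],
    [-0.0015, 0.0008, 0.114, 0, 0, 0],
    [-0.0015, 0.0008, 0.1195, 0, 0, 0],
    [-0.0015, 0.0008, 0.1195, 0, 0, 0],
  ],
)

```text
clock: 15.4
tool_pos: [0.539, -0.0213, 0.0456]
orientation: [180.0, 0.0, 168.6]
force: [0.2, -1.0, -0.2]
opening: 0.0878
gripper_force: 0.0
```

>>> carry_out(
  rows=[
    [0, 0, 0, 0, 0, 0],
    [0, 0, 0, 0, 0, 0],
    [0, 0, 0, 0, 0, 0],
    [0, 0, 0, 0, 0, 0],
    [0, 0, 0, 0, 0, 0],
    [0, 0, 0, 0, 0, 0],
  ],
  grip=-1,
)

```text
clock: 16.15
tool_pos: [0.5386, -0.0211, 0.0451]
orientation: [-180.0, 0.0, 168.6]
force: [-1.0, 0.8, 1.8]
opening: 0.0459
gripper_force: 30.0
```

>>> carry_out(
  rows=[
    [0, 0, -0.01, 0, 0, 0],
    [0, 0, -0.03, 0, 0, 0],
    [0, 0, -0.06, 0, 0, 0],
    [0, 0, -0.085, 0, 0, 0],
    [0, 0, -0.09, 0, 0, 0],
    [0, 0, -0.09, 0, 0, 0],
  ],
)

```text
clock: 16.9
tool_pos: [0.5382, -0.0211, 0.1348]
orientation: [180.0, -0.0, 168.6]
force: [-0.7, -0.3, -3.1]
opening: 0.0454
gripper_force: 30.0
```

```bash
python3 - <<'E'
from h import *
o=telemetry.get_obs(); R=Rn.from_euler("xyz",o["orientation"],degrees=True).inv(); print(R.apply(o["force"]),R.apply(o["moment"]))
im,K,E=snap("wrist"); c=im[60:240,190:330]; cv2.imwrite("pics/w6c.png",cv2.resize(c,None,fx=3.3,fy=3.3,interpolation=cv2.INTER_CUBIC)[:,:,::-1])
goto(.4103,.2816,o["tool_pos"][2],-173.6)
E
```

```text
[ 0.59124019 -0.38225536  3.13476886] [ 0.02996806 -0.01613716 -0.01214055]
shift [ 0.1851  0.2715 -0.0004] rot [-1.000e-04 -1.300e-03 -3.112e-01] yawdeg -17.8 rows>= 5.3 1.7
```

View pics/w6c.png

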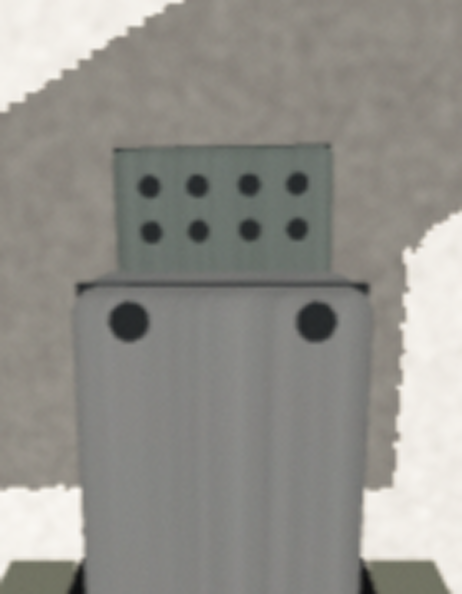

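The case is held level and clear of the cassette. Carrying it to the oblong tray.

>>> carry_out(
  rows=[
    [0.02, 0.03, 0, 0, 0, -0.04],
    [0.05, 0.073, 0, 0, 0, -0.1],
    [0.083, 0.122, 0, 0, 0, -0.17],
    [0.116, 0.17, 0, 0, 0, -0.24],
    [0.148, 0.217, 0, 0, 0, -0.29],
    [0.173, 0.254, 0, 0, 0, -0.311],
    [0.185, 0.2715, 0, 0, 0, -0.311],
    [0.185, 0.2715, 0, 0, 0, -0.311],
  ],
)

```text
clock: 17.95
tool_pos: [0.41, 0.2824, 0.1338]
orientation: [-179.9, -0.1, -173.5]
force: [0.0, -0.2, -1.5]
opening: 0.0459
gripper_force: 30.0
```

>>> carry_out(
  rows=[
    [0, 0, 0.02, 0, 0, 0],
    [0, 0, 0.055, 0, 0, 0],
    [0, 0, 0.09, 0, 0, 0],
    [0, 0, 0.108, 0, 0, 0],
    [0, 0, 0.115, 0, 0, 0],
    [0, 0, 0.119, 0, 0, 0],
    [0, 0, 0.1207, 0, 0, 0],
    [0, 0, 0.1207, 0, 0, 0],
  ],
)

```text
clock: 18.95
tool_pos: [0.4112, 0.2818, 0.0148]
orientation: [180.0, 0.0, -173.6]
force: [0.4, 0.2, -2.7]
opening: 0.0454
gripper_force: 30.0
```

>>> carry_out(
  rows=[
    [0, 0, 0, 0, 0, 0],
    [0, 0, 0, 0, 0, 0],
    [0, 0, 0, 0, 0, 0],
    [0, 0, 0, 0, 0, 0],
    [0, 0, 0, 0, 0, 0],
  ],
  grip=1,
)

```text
clock: 19.58
tool_pos: [0.411, 0.2816, 0.0144]
orientation: [180.0, 0.0, -173.6]
force: [-1.2, 0.9, 0.6]
opening: 0.0864
gripper_force: 0.0
```

>>> carry_out(
  rows=[
    [0, 0, -0.02, 0, 0, 0],
    [0, 0, -0.06, 0, 0, 0],
    [0, 0, -0.11, 0, 0, 0],
    [0, 0, -0.16, 0, 0, 0],
    [0, 0, -0.19, 0, 0, 0],
    [0, 0, -0.19, 0, 0, 0],
  ],
)

```text
clock: 20.32
tool_pos: [0.4119, 0.2827, 0.207]
orientation: [179.8, 0.2, -173.6]
force: [0.1, 0.8, -0.4]
opening: 0.0873
gripper_force: 0.0
```

```bash
python3 - <<'E'
from h import *
im,K,E=snap("wrist","w7"); snap("top","top7")
print(proj((.4103,.2816,.035),K,E))
goto(.5429,-.0224,.205,170.2)
E
```

```text
[[256.82401273 174.82245957]]
shift [-0.0975 -0.3167 -0.001 ] rot [ 4.000e-04 -2.000e-04  2.827e-01] yawdeg 16.2 rows>= 5.3 1.5
```

View pics/w7.png

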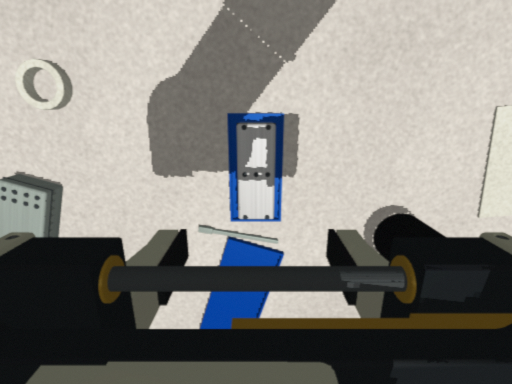

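The case's middle hole is at (256,175), against (257,175) predicted, so it is seated. Now the cassette.

>>> carry_out(
  rows=[
    [-0.015, -0.05, 0, 0, 0, 0.05],
    [-0.033, -0.107, 0, 0, 0, 0.12],
    [-0.051, -0.166, 0, 0, 0, 0.2],
    [-0.069, -0.224, 0, 0, 0, 0.26],
    [-0.085, -0.28, 0, 0, 0, 0.283],
    [-0.0975, -0.317, 0, 0, 0, 0.283],
    [-0.0975, -0.317, 0, 0, 0, 0.283],
    [-0.0975, -0.317, 0, 0, 0, 0.283],
  ],
)

```text
clock: 21.42
tool_pos: [0.5425, -0.0227, 0.2031]
orientation: [-180.0, -0.1, 170.1]
force: [-0.6, 0.1, 0.4]
opening: 0.0875
gripper_force: 0.0
```

```bash
python3 - <<'E'
from h import *
im,K,E=snap("wrist"); c=im[80:260,180:340]; cv2.imwrite("pics/w8c.png",cv2.resize(c,None,fx=3.3,fy=3.3,interpolation=cv2.INTER_CUBIC)[:,:,::-1])
np.savez("w8.npz",K=K,E=E)
print((proj((.5429,-.0224,.035),K,E)-[180,80])*3.3); goto(.5429,-.0224,.0095,170.2)
E
```

```text
[[258.56419237 322.57250518]]
shift [-6.00e-04 -1.00e-04  1.94e-01] rot [-0.0005 -0.0016  0.    ] yawdeg 0.0 rows>= 3.1 0.0
```

View pics/w8c.png

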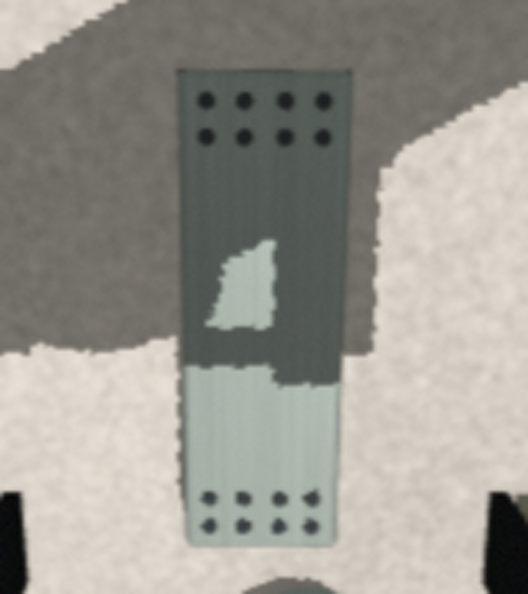

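```bash
python3 - <<'E'
from h import *
d=np.load("w8.npz");K,E=d["K"],d["E"]
p=np.array([(180,71),(351,71),(335,545),(187,545)])/3.3+[180,80]
c=ray(p,.035,K,E); print(c.round(4)); m=c.mean(0); a=c[2:].mean(0)-c[:2].mean(0); print(m, np.linalg.norm(a), np.degrees(np.arctan2(a[1],a[0])))
goto(m[0],m[1],.0095,170.2)
print(ray([(256.9,194)],.035,K,E))
E
```

```text
[[ 0.4524 -0.0336  0.035 ]
 [ 0.4623  0.0232  0.035 ]
 [ 0.637  -0.0081  0.035 ]
 [ 0.627  -0.0657  0.035 ]]
[ 0.54468313 -0.021038    0.035     ] 0.17750396873005586 -10.305920965924882
shift [-0.0022  0.0016  0.194 ] rot [-0.0005 -0.0016  0.    ] yawdeg 0.0 rows>= 3.1 0.0
[[ 0.56280814 -0.02767154  0.035     ]]
```

>>> carry_out(
  rows=[
    [-0.0015, 0.0008, 0.04, 0, 0, 0],
    [-0.0015, 0.0008, 0.09, 0, 0, 0],
    [-0.0015, 0.0008, 0.14, 0, 0, 0],
    [-0.0015, 0.0008, 0.175, 0, 0, 0],
    [-0.0015, 0.0008, 0.188, 0, 0, 0],
    [-0.0015, 0.0008, 0.1935, 0, 0, 0],
    [-0.0015, 0.0008, 0.1935, 0, 0, 0],
  ],
)

```text
clock: 22.35
tool_pos: [0.5455, -0.0215, 0.0117]
orientation: [180.0, 0.1, 170.2]
force: [0.4, -0.8, 0.5]
opening: 0.0876
gripper_force: 0.0
```

>>> carry_out(
  rows=[
    [0, 0, 0, 0, 0, 0],
    [0, 0, 0, 0, 0, 0],
    [0, 0, 0, 0, 0, 0],
    [0, 0, 0, 0, 0, 0],
    [0, 0, 0, 0, 0, 0],
    [0, 0, 0, 0, 0, 0],
  ],
  grip=-1,
)

```text
clock: 23.1
tool_pos: [0.5453, -0.0218, 0.0114]
orientation: [180.0, 0.1, 170.2]
force: [-1.5, 2.4, 6.1]
opening: 0.0599
gripper_force: 30.0
```

>>> carry_out(
  rows=[
    [0, 0, -0.003, 0, 0, 0],
    [0, 0, -0.008, 0, 0, 0],
    [0, 0, -0.012, 0, 0, 0],
    [0, 0, -0.015, 0, 0, 0],
    [0, 0, -0.015, 0, 0, 0],
    [0, 0, -0.015, 0, 0, 0],
  ],
)

```text
clock: 23.85
tool_pos: [0.5448, -0.022, 0.0258]
orientation: [-180.0, -0.0, 170.2]
force: [-0.2, 0.5, -3.6]
opening: 0.0601
gripper_force: 30.0
```

```bash
python3 - <<'E'
from h import *
im,K,E=snap("wrist"); c=im[20:240,160:360]; cv2.imwrite("pics/w9c.png",cv2.resize(c,None,fx=2.7,fy=2.7,interpolation=cv2.INTER_CUBIC)[:,:,::-1])
s=snap("side")[0][150:260,180:290]; cv2.imwrite("pics/s9c.png",cv2.resize(s,None,fx=5,fy=5,interpolation=cv2.INTER_CUBIC)[:,:,::-1])
o=telemetry.get_obs(); R=Rn.from_euler("xyz",o["orientation"],degrees=True).inv(); print(R.apply(o["force"]),R.apply(o["moment"]),o["tool_pos"])
E
```

```text
[0.12336688 0.31113811 2.61219928] [ 0.00571428 -0.00515013  0.00253988] [ 0.54471179 -0.02201112  0.02571243]
```

View pics/s9c.png

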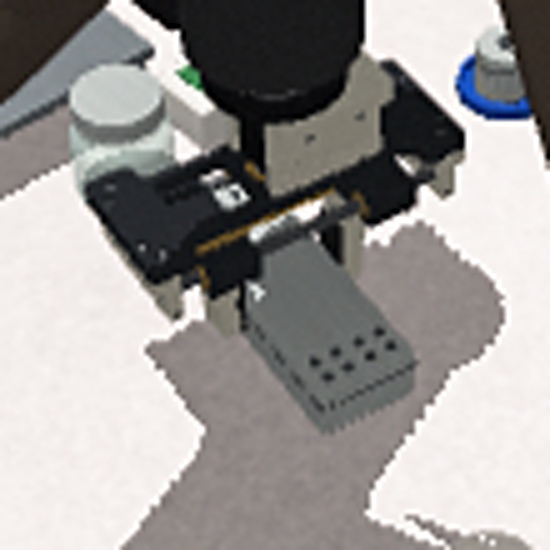

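The side view shows the cassette in the grip, but the measured force (2.6–3.6 N) is near the low end of its weight. I'll check for tilt in the wrist crop.

View pics/w9c.png

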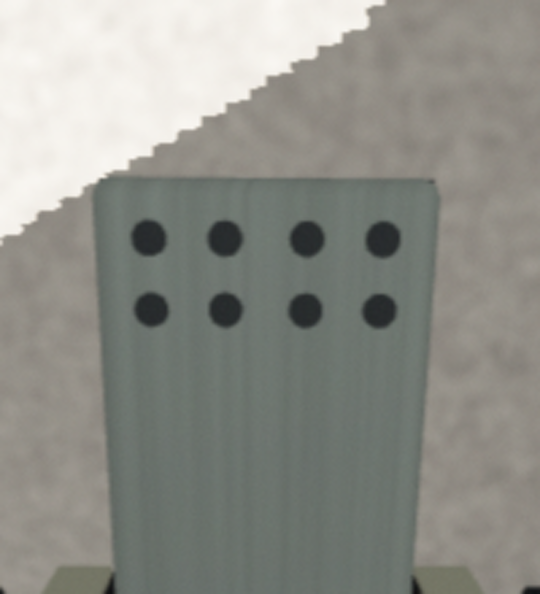

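```bash
python3 - <<'E'
from h import *
K,E=cam("wrist"); u=np.array([-np.cos(np.radians(-10)),-np.sin(np.radians(-10))]); n=np.array([-u[1],u[0]]); c=np.array([.5445,-.0217])
for z in (.0395,.0445,.0495,.0545):
    P=[[*(c+.09*u+s*.03*n),z] for s in (-1,1)]; print(z,((proj(P,K,E)-[160,20])*2.7).round(0).tolist())
E
```

```text
0.0395 [[438.0, 178.0], [103.0, 178.0]]
0.0445 [[445.0, 176.0], [98.0, 175.0]]
0.0495 [[452.0, 174.0], [91.0, 173.0]]
0.0545 [[459.0, 171.0], [84.0, 171.0]]
```

The edge width fits a level cassette at the expected height. Lifting and carrying.

>>> carry_out(
  rows=[
    [0, 0, -0.012, 0, 0, 0],
    [0, 0, -0.03, 0, 0, 0],
    [0, 0, -0.055, 0, 0, 0],
    [0, 0, -0.075, 0, 0, 0],
    [0, 0, -0.085, 0, 0, 0],
    [0, 0, -0.085, 0, 0, 0],
    [0, 0, -0.085, 0, 0, 0],
  ],
)

```text
clock: 24.82
tool_pos: [0.5443, -0.0221, 0.1102]
orientation: [-180.0, -0.1, 170.2]
force: [0.6, -0.2, -3.2]
opening: 0.0594
gripper_force: 30.0
```

```bash
python3 - <<'E'
from h import *
o=telemetry.get_obs(); R=Rn.from_euler("xyz",o["orientation"],degrees=True).inv(); print(R.apply(o["force"]),R.apply(o["moment"]),o["tool_pos"])
goto(.6212,.2756,o["tool_pos"][2],169)
E
```

```text
[-0.63515878 -0.08904288  3.24457275] [ 0.04105096 -0.02781351 -0.06607385] [ 0.54427486 -0.02210065  0.1101659 ]
shift [-2.500e-02  3.065e-01 -1.000e-04] rot [-0.0003 -0.0011  0.0206] yawdeg 1.2 rows>= 4.9 0.1
```

>>> carry_out(
  rows=[
    [-0.002, 0.025, 0, 0, 0, 0.005],
    [-0.006, 0.07, 0, 0, 0, 0.01],
    [-0.01, 0.12, 0, 0, 0, 0.015],
    [-0.014, 0.17, 0, 0, 0, 0.02],
    [-0.018, 0.22, 0, 0, 0, 0.02],
    [-0.022, 0.265, 0, 0, 0, 0.02],
    [-0.025, 0.295, 0, 0, 0, 0.02],
    [-0.025, 0.3065, 0, 0, 0, 0.02],
  ],
)

```text
clock: 25.82
tool_pos: [0.6214, 0.2772, 0.109]
orientation: [-179.9, -0.1, 169.1]
force: [-1.2, -0.8, -3.6]
opening: 0.0597
gripper_force: 30.0
```

>>> carry_out(
  rows=[
    [0, 0, 0, 0, 0, 0],
    [0, 0, 0.02, 0, 0, 0],
    [0, 0, 0.05, 0, 0, 0],
    [0, 0, 0.075, 0, 0, 0],
    [0, 0, 0.086, 0, 0, 0],
    [0, 0, 0.092, 0, 0, 0],
    [0, 0, 0.0945, 0, 0, 0],
    [0, 0, 0.0945, 0, 0, 0],
  ],
)

```text
clock: 26.82
tool_pos: [0.622, 0.2759, 0.017]
orientation: [180.0, 0.0, 169.0]
force: [0.2, -0.1, -2.0]
opening: 0.0597
gripper_force: 30.0
```

>>> carry_out(
  rows=[
    [0, 0, 0, 0, 0, 0],
    [0, 0, 0, 0, 0, 0],
    [0, 0, 0, 0, 0, 0],
    [0, 0, 0, 0, 0, 0],
    [0, 0, 0, 0, 0, 0],
  ],
  grip=1,
)

```text
clock: 27.45
tool_pos: [0.6217, 0.2758, 0.0164]
orientation: [180.0, 0.0, 169.0]
force: [0.3, 0.0, 0.0]
opening: 0.0872
gripper_force: 0.0
```

>>> carry_out(
  rows=[
    [0, 0, -0.02, 0, 0, 0],
    [0, 0, -0.06, 0, 0, 0],
    [0, 0, -0.11, 0, 0, 0],
    [0, 0, -0.16, 0, 0, 0],
    [0, 0, -0.19, 0, 0, 0],
    [0, 0, -0.19, 0, 0, 0],
  ],
)

```text
clock: 28.2
tool_pos: [0.623, 0.2765, 0.2099]
orientation: [179.8, 0.2, 169.1]
force: [0.1, -0.0, 0.1]
opening: 0.0875
gripper_force: 0.0
```

```bash
python3 - <<'E'
from h import *
im,K,E=snap("wrist","w10")
print(proj((.6212,.2756,.038),K,E))
E
```

```text
[[256.35178632 174.61428676]]
```

View pics/w10.png

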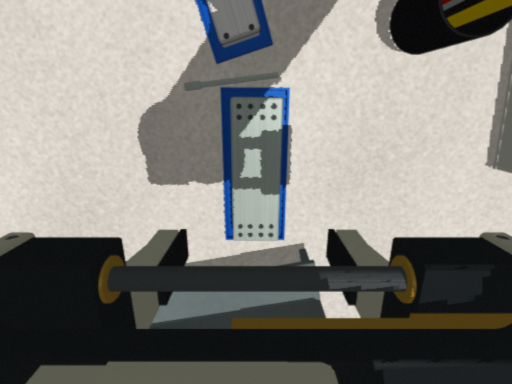

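The cassette spans rows 97–239 inside the long tray, flat and evenly spaced. One numeric check of its centre, then I hand in.

```bash
python3 - <<'E'
from h import *
from plant import workorder
K,E=cam("wrist"); m=ray([(231,97),(283,97),(280,239),(233,239)],.038,K,E).mean(0)[:2]; e=np.linalg.norm(m-[.6212,.2756]); print(m,e)
if e<.009: print(workorder.close_job())
E
```

```text
[0.61801516 0.27570215] 0.003186472743344383
the job is handed in; nothing more can be done
None
```

The job is handed in at about 28 s of the 115 s allowed; in the last view of each, the pot, tin, case and cassette lay flat and released in their own blue trays, all within about 4 mm of centre, though the hand-in returned no verdict.

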